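# Peel the top tray off a tight stack and hold it out

## Task

Two stacks of tightly nested dose trays stand on the desk; take the top tray from the stack that has the roll of labels (not the timer) lying behind it. Pinch the upright rib on the tray's corner and peel it: raise that corner first, against the catches, while the opposite corner stays down under its keeper, then draw the tray out from under the keeper and lift it away, leaving the rest of the stack standing in its place. Hold the tray level over the middle of the kidney dish between the stacks, its underside about 15 cm above the desk, and finish while still holding it, with everything else left alone.

Things in the scene. Friction and masses are not known exactly. Their poses are not given: they have to be found in the camera images.
- stack_left: the left stack (+y): base plate 170 x 150 x 8 mm with three white nested trays fixed on it, two sprung catches 16 mm wide, 71 mm high (+x edge at y 20; -y edge at x -25 mm) and a keeper post at the (-x, +y) corner, 63 mm high; 1.3 kg, loose on the desk. Origin: centre of its underside; x along 170, y along 150 mm, z up. Each catch gives way at 1 to 3 N and lets go after 10 mm of lift
- stack_right: the right stack (-y): base plate 170 x 150 x 8 mm with three white nested trays fixed on it, two sprung catches 16 mm wide, 71 mm high (+x edge at y 20; -y edge at x -25 mm) and a keeper post at the (-x, +y) corner, 63 mm high; 1.3 kg, loose on the desk. Origin: centre of its underside; x along 170, y along 150 mm, z up. Each catch gives way at 1 to 3 N and lets go after 10 mm of lift
- tray_left: the top white formed tray of the left stack, the only one that comes off; 40 g, flange 144 x 114 mm, pan 24 mm deep. Origin: centre of the pan's underside, z up; seated, 32 mm above the stack's origin, same axes. Flange top at z = 24 mm. The keeper's arm reaches 7 mm over the flange's (-x, +y) corner, 2.5 mm above it: lifted level, the tray would turn in the fingers or take the stack along
- tray_right: the top white formed tray of the right stack, the only one that comes off; 40 g, flange 144 x 114 mm, pan 24 mm deep. Origin: centre of the pan's underside, z up; seated, 32 mm above the stack's origin, same axes. Flange top at z = 24 mm. The keeper's arm reaches 7 mm over the flange's (-x, +y) corner, 2.5 mm above it: lifted level, the tray would turn in the fingers or take the stack along
- tray_left_tab (a point): middle of the top edge of tray_left's upright grip rib, at x 72, y -56, z 50 mm in the tray's frame. The rib stands on the flange's (+x, -y) corner: 26 mm high, 30 mm long along the diagonal (from the tray's centre: x 0.789, y -0.614), 12 mm thick across it; pinch it across the 12 mm. Site axes as the tray's
- tray_left_near_foot (a point): foot of tray_left's stacking lug at the rib's corner (x 64, y -49, z 16 mm in the tray's frame), 48 mm above the stack's underside when seated. Tilted up about 15 degrees, the pan is clear of the tray below at this side
- tray_left_far_foot (a point): foot of tray_left's stacking lug at the corner diagonally across from the rib (x -64, y 49, z 16 mm in the tray's frame), the pivot for peeling: tilt the tray up about it by 12 to 16 degrees, then draw it 12 to 20 mm along the diagonal towards the rib, from under the keeper, before lifting; 48 mm above the stack's underside when seated
- tray_right_tab (a point): middle of the top edge of tray_right's upright grip rib, at x 72, y -56, z 50 mm in the tray's frame. The rib stands on the flange's (+x, -y) corner: 26 mm high, 30 mm long along the diagonal (from the tray's centre: x 0.789, y -0.614), 12 mm thick across it; pinch it across the 12 mm. Site axes as the tray's
- tray_right_near_foot (a point): foot of tray_right's stacking lug at the rib's corner (x 64, y -49, z 16 mm in the tray's frame), 48 mm above the stack's underside when seated. Tilted up about 15 degrees, the pan is clear of the tray below at this side
- tray_right_far_foot (a point): foot of tray_right's stacking lug at the corner diagonally across from the rib (x -64, y 49, z 16 mm in the tray's frame), the pivot for peeling: tilt the tray up about it by 12 to 16 degrees, then draw it 12 to 20 mm along the diagonal towards the rib, from under the keeper, before lifting; 48 mm above the stack's underside when seated
- label_roll: roll of stickers lying flat, a thick ring 67 mm across and 25 mm high, behind one of the stacks (farther from the robot): it marks the stack to use. If its y is positive that is the left stack, else the right. Origin: centre of its underside
- timer: flat square white timer with a display and buttons, 66 x 66 x 17 mm, lying behind the other stack. Origin: centre of its underside
- kidney_dish: white kidney dish 117 x 253 x 48 mm (x, y, z in its own frame), fixed on the desk between the two stacks, its long side pointing away from the robot. Origin: centre of its underside
Things that resemble listed ones, but are neither listed nor needed, are in the scene too. Several things look just like the label_roll: the one meant starts farthest to the robot's right.

How it is judged:
By the outcome, as a careful person would: the job done as asked, in the order asked, and still so for the second after the job is handed in, while the arm keeps its last pose, push and grip.
It also fails if it takes over 45 s, if anything falls off the work surface, if the arm or the gripper's body presses on something with over 40 N, if the wrist force passes 120 N, or if a joint passes its speed limit or range.

## Robot

A 6-joint arm with a two-finger parallel gripper is mounted at the origin on a cart in front of the work surface, level with it; the furniture and walls round the work are solid. World frame = base frame: x ahead of the robot, y to its left, z up, the work surface at z = 0. Lengths are in m, angles in rad, forces in N, time in s.
With the tool pointing down it reaches from about 0.275 to 0.875 m from the base axis. Payload 12.5 kg.
Tool frame: the origin (TCP) lies between the finger pads; the fingertips stand 14 mm ahead of it and the grasp point (between the pads) lies 5 mm behind it; z points along the fingers, y is the line along which they close (so a half turn about z gives the same grasp; the last joint's range is limited). The gripper opens to 85 mm and grips with 20 to 120 N. Pads are 22 mm wide; open, the fingers measure 114 mm over their backs; the gripper's body (76 mm by 85 mm) begins 54 mm behind the grasp point. The pads swing forward as they close: fully open they stand 13 mm farther back than shut.
Start: joints at [1.265, 0.351, 1.652, -0, 1.139, -0.085], TCP at [0.12, 0.537, 0.245] pointing down, gripper open.
Joint ranges: [-2.75, 2.75], [-0.79, 2.1], [0.01, 2.65], [-1.57, 4.71], [0.07, 3.14], [-2.87, 2.87]. Speed limits (rad/s): [2.22, 2.22, 2.79, 3.14, 3.14, 3.14].

## Interface

Orientations are given as [roll, pitch, yaw] about the fixed x, y, z axes, in that order (R = Rz(yaw) Ry(pitch) Rx(roll)).
In Python, from bench import state, snapshot, close_job gives the robot as it stands. The module is installed in compiled form; this text tells all that it offers.
- The arm moves only by the shell command python3 -m jog 'ROWS' [FORCE]. ROWS is JSON, a list that holds one entry, the list of rows, each a list of 5 numbers: the shift along the tool's x, y, z in units of 30 mm (1.0 is 30 mm), then the turn about the tool's z in degrees, then the finger opening in mm, from 0 to 85.4. In form: [[[tx, ty, tz, yaw, jaw], ...]]. A call has 1 to 5 rows; each row shifts and turns the commanded pose from where the row before left it, along the tool's axes as they then stand; what a row does not reach is not made up. A row lasts 1/12 s, in which the tool goes at most 41.7 mm and 7.16 degrees, less where a joint would pass 70% of its speed; a pose out of reach is approached as far as the arm can. A call is refused whole if a number of a shift passes 1 or a number of a turn 7.16, either way. A call with a gripper value outside its range is refused whole. The fingers move at their own pace and stop on an object; FORCE is the grip in N (left out, the last holds). Time passes only in rows, so rows that do not move let the fingers close. It gives the time, the measured TCP pose, the force, the opening and the grip force at its end, in the units of the state.
- state(): the state, without advancing time (a new reading comes with each control period).
- snapshot(name): name is "scene" or "top" or "wrist"; returns a dict with "image" (480x640x3 uint8, red, green, blue), "range_z" (480x640 float32, m along the optical axis (not along the pixel's ray), 0 where there is no reading), "K" (3x3 intrinsics, pixels), "cam_to_world" (4x4, takes a point from camera to world coordinates); the wrist camera has in their place "hand_eye" (4x4, takes a point from camera to tool coordinates, whose origin is the TCP and whose axes are the flange's). Camera axes: x right, y down, z forward; pixel columns grow to the right and rows downward; lengths in m; the calibration is good to about 2 mm. A picture is of the moment at which its call begins: read the wrist's pose just before it.
- close_job(): hands the job in; it is judged then, once.
The state is a dict: "time": time; "joint_pos": joint angles; "qd": joint speeds; "joint_efforts": joint torques, N m; "tcp_pos": TCP position; "tcp_rot": TCP orientation; "force": force on the tool from outside, world axes, zero at the start; "moment": the same for the moment, N m; "opening": opening from 0.0 (shut) to 1.0 (fully open); "finger_force": force on a finger pad.
Only numpy, scipy, OpenCV 4.12 (cv2) and the standard library are available. Lean on these libraries where they do the work, as an engineer would, in place of code of your own. Each camera call takes 0.05 s, during which the arm holds its last target. There are 200 camera calls.

## Working session

There is one attempt and no reset: what is moved stays moved. The work goes in short steps, Python scripts to look and compute and a shell command to move; the robot and the scene stay as the last step left them, time stands still between calls to the robot, and variables do not carry over. Pictures are saved under pics/ and viewed, at most 10 in all, crops included, and the job is handed in when it is done.

```bash
mkdir -p pics
python3 - <<'E'
from bench import state,snapshot
import cv2,numpy as np,pickle
s=state();print({k:np.round(v,3).tolist() for k,v in s.items()})
d={}
for n in("scene","top"):
    f=snapshot(n);d[n]=f;cv2.imwrite(f"pics/{n}0.png",f["image"][:,:,::-1]);print(n,f["K"].round(1).tolist(),f["cam_to_world"].round(3).tolist(),(f["range_z"]>0).mean())
pickle.dump(d,open("d0.pkl","wb"))
E
```

```text
{'time': 0.0, 'joint_pos': [1.265, 0.351, 1.652, 0.0, 1.139, -0.085], 'qd': [-0.001, -0.0, -0.001, -0.0, 0.0, -0.0], 'joint_efforts': [-0.004, -50.61, -29.14, -0.0, 0.005, 0.0], 'tcp_pos': [0.12, 0.536, 0.245], 'tcp_rot': [-3.14, -0.0, 2.921], 'force': [0.656, -0.203, -0.137], 'moment': [-0.013, -0.002, 0.033], 'finger_force': 0.0, 'opening': 0.995}
scene [[498.8, 0.0, 326.7], [0.0, 498.8, 239.0], [0.0, 0.0, 1.0]] [[0.813, -0.432, 0.391, 0.156], [-0.582, -0.623, 0.522, -0.465], [0.018, -0.652, -0.758, 0.797], [0.0, 0.0, 0.0, 1.0]] 0.9959700520833333
top [[463.2, 0.0, 309.0], [0.0, 463.2, 247.0], [0.0, 0.0, 1.0]] [[-0.032, -0.979, 0.201, 0.346], [-0.999, 0.031, -0.006, 0.051], [-0.001, -0.201, -0.98, 1.13], [0.0, 0.0, 0.0, 1.0]] 0.99599609375
```

View pics/top0.png

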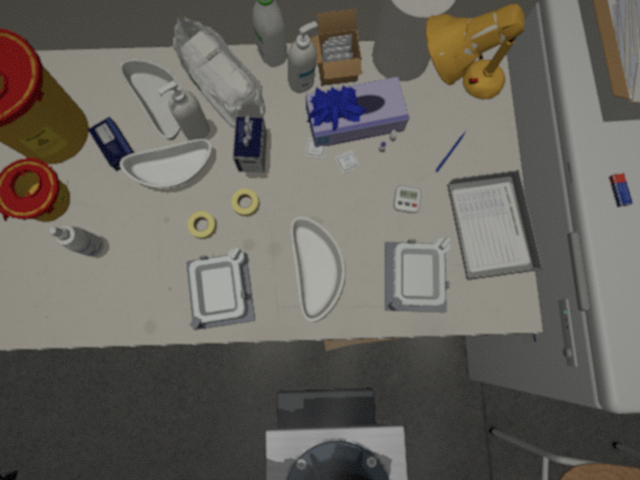

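View pics/scene0.png

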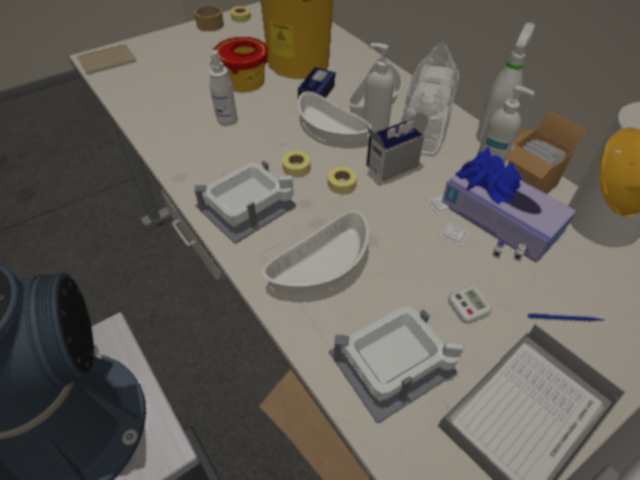

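The top view shows the left stack around (217,288), its rib at (237,256) and its keeper at (197,322). The right stack is around (420,275) with the timer at (407,199).

Candidates for the label roll are the rings at top (245,202), top (201,224), and a third seen in scene (240,13). The one farthest right is (245,202). It has y > 0 and lies behind the left stack, so I'll take `tray_left`.

```bash
cat > h.py <<'E'
import numpy as np
def cloud(f):
    v,u=np.mgrid[0:480,0:640];z=f["range_z"];K=f["K"]
    p=np.stack([(u-K[0,2])/K[0,0]*z,(v-K[1,2])/K[1,1]*z,z],-1)
    T=f.get("cam_to_world");return p@T[:3,:3].T+T[:3,3]
E
python3 - <<'E'
import pickle,cv2,numpy as np
from h import cloud
d=pickle.load(open("d0.pkl","rb"))
for n in d:
    f=d[n];P=cloud(f);x,y,z=P[...,0],P[...,1],P[...,2];ok=f["range_z"]>0
    print(n,"desk z",np.median(z[ok&(abs(z)<.02)]))
    reg=ok&(x>.2)&(x<.55)&(y>.1)&(y<.42)
    for nm,lo,hi in(("flange",.05,.062),("rib",.072,.09),("base",.004,.014)):
        m=reg&(z>lo)&(z<hi)
        k,l,st,c=cv2.connectedComponentsWithStats(m.astype('uint8'))
        for i in np.argsort(-st[1:,4])[:3]+1:
            q=P[l==i];
            if len(q)<6: continue
            r=cv2.minAreaRect((q[:,:2]*1000).astype(np.float32))
            print(nm,len(q),"px",c[i].round(),"mean",q.mean(0).round(4),"rect",np.round(r[0],1),np.round(r[1],1),round(r[2],1))
    # dish
    m=ok&(z>.03)&(z<.056)&(x>.2)&(x<.6)&(abs(y)<.13);k,l,st,c=cv2.connectedComponentsWithStats(m.astype('uint8'));i=np.argmax(st[1:,4])+1
    q=P[l==i];print("dish",c[i],q.min(0),q.max(0))
    hsv=cv2.cvtColor(f["image"],cv2.COLOR_RGB2HSV);m=(hsv[...,0]>20)&(hsv[...,0]<35)&(hsv[...,1]>70)&ok&(z>.01)&(z<.035)
    k,l,st,c=cv2.connectedComponentsWithStats(m.astype('uint8'))
    for i in range(1,k):
        if st[i,4]>40: print("roll",c[i].round(),P[l==i].mean(0).round(3))
im=d["top"]["image"][185:340,170:270,::-1];im=cv2.resize(im,None,fx=3.8,fy=3.8,interpolation=cv2.INTER_CUBIC);cv2.imwrite("pics/crop1.png",im)
E
```

```text
scene desk z -0.0005128281951092273
flange 1140 px [241. 189.] mean [0.4703 0.2666 0.0547] rect [468.3 260.9] [166.2 130. ] 4.0
rib 41 px [281. 179.] mean [0.5442 0.2197 0.0779] rect [545.5 220.8] [12.1 15.3] 51.6
base 1212 px [244. 220.] mean [0.4485 0.224  0.0068] rect [466.1 261.2] [155.4 153.1] 7.3
dish [307.90982287 256.19806763] [ 0.39149936 -0.03638535  0.03000714] [0.5996707  0.08799399 0.05133099]
roll [240.  13.] [0.898 1.047 0.02 ]
roll [289.  70.] [0.839 0.65  0.024]
roll [323.  64.] [0.936 0.618 0.026]
roll [248.  84.] [0.704 0.652 0.023]
roll [296. 162.] [0.633 0.304 0.022]
roll [342. 179.] [0.688 0.196 0.022]
top desk z 0.0012087380217775667
flange 1245 px [215. 288.] mean [0.4768 0.2654 0.056 ] rect [474.5 264.8] [150.4 125.2] 0.5
flange 16 px [196. 324.] mean [0.3944 0.308  0.0594] rect [395.8 308. ] [18.5  7.7] 21.8
flange 6 px [191. 325.] mean [0.3931 0.319  0.0608] rect [392.7 319. ] [9.8 3.3] 44.9
rib 29 px [232. 257.] mean [0.5445 0.222  0.0812] rect [546.4 222.7] [12. 13.] 60.1
rib 6 px [203. 257.] mean [0.5467 0.291  0.0737] rect [547.2 291.4] [3.4 9.3] 18.3
base 768 px [238. 303.] mean [0.4443 0.2198 0.0084] rect [467.4 253.5] [153.5 132.5] 5.8
base 90 px [190. 300.] mean [0.4537 0.3346 0.008 ] rect [454.1 334.8] [86.1  7.9] 5.9
base 61 px [188. 270.] mean [0.5284 0.3424 0.0082] rect [526.4 343.3] [15.6 49.6] 81.9
dish [318.87238979 277.59860789] [ 0.39343929 -0.03497029  0.03005096] [0.59991861 0.08902742 0.05405124]
roll [478.  86.] [ 0.987 -0.409  0.031]
roll [ 74. 144.] [0.861 0.637 0.023]
roll [ 28. 185.] [0.754 0.745 0.023]
roll [ 59. 209.] [0.69  0.661 0.023]
roll [245. 202.] [0.692 0.201 0.025]
roll [201. 225.] [0.638 0.308 0.025]
```

View pics/crop1.png

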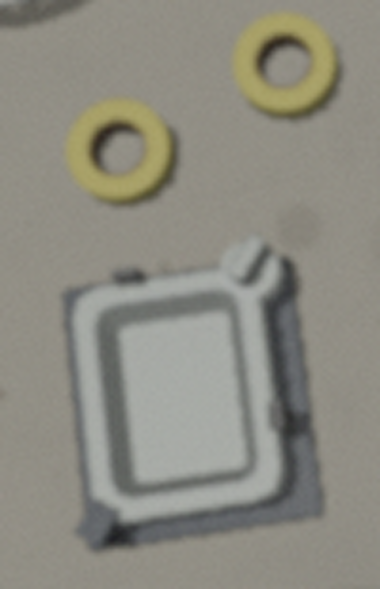

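The crop shows the two rings: the right one at crop (286,63) is `label_roll`. Below them is the left stack, with its rib at (250,260), its keeper at (97,525) and a yaw of about +6°. The choice stands, so I'm moving over it.

```bash
python3 -m jog '[[[-1,-0.445,0,0,85],[-1,-0.445,0,0,85],[-1,-0.445,0,0,85],[-1,-0.445,0,0,85],[-1,-0.445,0,0,85]]]' 20
python3 -m jog '[[[-1,-0.445,0,0,85],[-1,-0.445,0,0,85],[-1,-0.445,0,0,85],[-1,-0.445,0,0,85],[-1,-0.445,0,0,85]]]'
python3 -m jog '[[[-1,-0.445,0,0,45],[-1,-0.445,0,0,45],[-1,-0.445,0,0,45],[0,0,0,7,45],[0,0,0,7,45]]]'
python3 -m jog '[[[0,0,0,5,45],[0,0,0,0,45],[0,0,0,0,45]]]'
cat > look.py <<'E'
import sys,cv2,numpy as np,pickle
from bench import state,snapshot
from scipy.spatial.transform import Rotation as R
from h import cloud
def wrist(name):
    s=state();f=snapshot("wrist");T=np.eye(4);T[:3,:3]=R.from_euler('xyz',s["tcp_rot"]).as_matrix();T[:3,3]=s["tcp_pos"]
    f["cam_to_world"]=T@f["hand_eye"];cv2.imwrite(f"pics/{name}.png",f["image"][:,:,::-1]);return s,f,cloud(f)
E
python3 - <<'E'
from look import *
s,f,P=wrist("w1");print(s["tcp_pos"],s["tcp_rot"],f["cam_to_world"][:3,3],f["cam_to_world"][:3,2])
pickle.dump(f,open("w1.pkl","wb"))
x,y,z=P[...,0],P[...,1],P[...,2];ok=f["range_z"]>0
for nm,lo,hi in(("flange",.051,.060),("rib",.075,.088),("base",.004,.012)):
    m=ok&(z>lo)&(z<hi)&(x>.36)&(x<.6)&(y>.15)&(y<.37)
    k,l,st,c=cv2.connectedComponentsWithStats(m.astype('uint8'))
    for i in np.argsort(-st[1:,4])[:3]+1:
        q=P[l==i];r=cv2.minAreaRect((q[:,:2]*1000).astype(np.float32));print(nm,len(q),c[i].round(),q.mean(0).round(4),r)
E
```

```text
time: 0.52
tcp_pos: [0.253, 0.4375, 0.2451]
tcp_rot: [-3.141, -0.0, 2.921]
force: [0.0, 0.6, 0.6]
opening: 0.998
finger_force: 0.0
time: 0.93
tcp_pos: [0.3849, 0.3394, 0.2451]
tcp_rot: [-3.141, -0.0, 2.921]
force: [0.8, 0.6, 0.0]
opening: 0.995
finger_force: 0.0
time: 1.35
tcp_pos: [0.464, 0.2806, 0.2448]
tcp_rot: [-3.141, -0.0, 2.669]
force: [-0.7, 0.7, 0.4]
opening: 0.528
finger_force: 0.0
time: 1.6
tcp_pos: [0.4628, 0.2818, 0.2451]
tcp_rot: [-3.141, -0.0, 2.592]
force: [0.3, -0.4, 0.6]
opening: 0.533
finger_force: 0.0
[0.46282144 0.28184539 0.24506445] [-3.14115524e+00 -2.44387774e-04  2.59213459e+00] [0.40444611 0.31729167 0.37394845] [ 0.23142041 -0.14243561 -0.96237035]
flange 11084 [312. 238.] [0.4775 0.262  0.0558] ((484.3490295410156, 257.7149353027344), (158.9005889892578, 128.8000946044922), 7.090543270111084)
flange 1 [324. 126.] [0.4087 0.3146 0.0599] ((408.6918029785156, 314.604248046875), (0.0, 0.0), 0.0)
flange 1 [363. 283.] [0.5306 0.2771 0.0514] ((530.6134033203125, 277.110107421875), (0.0, 0.0), 0.0)
rib 556 [315. 356.] [0.5524 0.2188 0.0814] ((553.3419799804688, 218.13299560546875), (11.875773429870605, 29.05710220336914), 58.45404815673828)
base 3877 [375. 177.] [0.4695 0.3299 0.0081] ((467.6282958984375, 329.5957336425781), (169.3365020751953, 21.912364959716797), 5.601537704467773)
base 2057 [244. 163.] [0.3999 0.2396 0.0081] ((399.0643005371094, 241.3474578857422), (25.929492950439453, 126.6537857055664), 14.220005989074707)
```

View pics/w1.png

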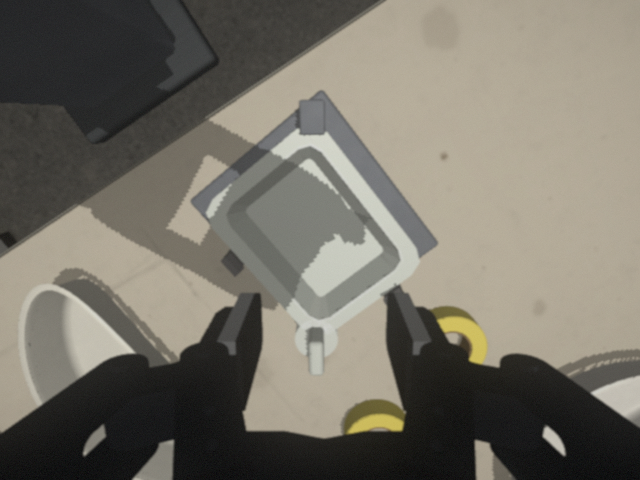

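The wrist view shows the rib at (317,355), lined up with the fingers. Its centre measures (0.5533, 0.2181) and its diagonal lies at -31.5°, so the tool yaw already fits.

```bash
python3 -m jog '[[[-0.92,-0.058,0,0,45],[-0.92,-0.058,0,0,45],[-0.92,-0.058,0,0,45],[-0.92,-0.058,0,0,45],[0,0,0.7,0,45]]]'
python3 -m jog '[[[0,0,1,0,45],[0,0,1,0,45],[0,0,1,0,45],[0,0,0.5,0,45],[0,0,0,0,45]]]'
python3 - <<'E'
from look import *
s,f,P=wrist("w2");print(s["tcp_pos"],s["tcp_rot"],s["force"])
x,y,z=P[...,0],P[...,1],P[...,2];m=(z>.075)&(z<.088)&(abs(x-.553)<.03)&(abs(y-.218)<.03)
q=P[m];print(len(q),cv2.minAreaRect((q[:,:2]*1000).astype(np.float32)),q.mean(0))
cv2.imwrite("pics/w2c.png",f["image"][200:,120:520,::-1])
E
```

```text
time: 2.07
tcp_pos: [0.5578, 0.2161, 0.2273]
tcp_rot: [3.137, 0.005, 2.59]
force: [1.1, 1.1, 0.7]
opening: 0.526
finger_force: 0.0
time: 2.48
tcp_pos: [0.5514, 0.2176, 0.1157]
tcp_rot: [-3.137, -0.004, 2.592]
force: [0.4, 0.5, -0.1]
opening: 0.523
finger_force: 0.0
[0.55135514 0.2175791  0.11571245] [-3.13698726 -0.00402032  2.59192183] [ 0.40348323  0.53120921 -0.06246356]
1941 ((553.9794921875, 217.8411865234375), (11.922562599182129, 29.855106353759766), 59.20070266723633) [0.55290368 0.21855509 0.08149527]
```

View pics/w2c.png

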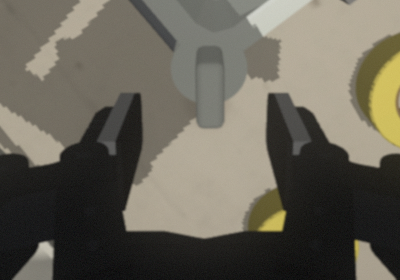

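The crop shows the rib (210,85) centred between the pads. Going down to close on it.

```bash
python3 -m jog '[[[0,0,0.7,0,45],[0,0,0.5,0,30],[0,0,0.26,0,24],[0,0,0,0,18],[0,0,0,0,5]]]' 25
python3 -m jog '[[[0,0,0,0,5],[0,0,0,0,5],[0,0,0,0,5],[0,0,0,0,5]]]'
```

```text
time: 2.95
tcp_pos: [0.5538, 0.2183, 0.0766]
tcp_rot: [3.141, 0.001, 2.59]
force: [-0.9, 0.8, 0.0]
opening: 0.133
finger_force: 29.5
time: 3.28
tcp_pos: [0.5537, 0.2181, 0.0763]
tcp_rot: [3.141, 0.001, 2.589]
force: [0.2, -0.2, 4.1]
opening: 0.134
finger_force: 30.0
```

```bash
python3 -m jog '[[[0.03,0,-0.12,0,5],[0.03,0,-0.12,0,5],[0.03,0,-0.12,0,5]]]'
python3 -m jog '[[[0.03,0,-0.12,0,5],[0.04,0,-0.12,0,5],[0.04,0,-0.12,0,5]]]'
python3 - <<'E'
from look import *
s,f,P=wrist("w3");print(s["tcp_pos"],s["tcp_rot"],s["force"],s["moment"])
f2=snapshot("scene");im=cv2.resize(f2["image"][110:290,150:390,::-1],None,fx=2.2,fy=2.2,interpolation=cv2.INTER_CUBIC)
cv2.imwrite("pics/p3.png",np.hstack([im[:,:400],cv2.resize(f["image"][:,:,::-1],None,fx=.6,fy=.825)[:,:]]))
E
```

```text
time: 3.53
tcp_pos: [0.5509, 0.2194, 0.0866]
tcp_rot: [-3.141, 0.0, 2.589]
force: [-0.6, 0.0, -2.5]
opening: 0.13
finger_force: 29.2
time: 3.78
tcp_pos: [0.5481, 0.2212, 0.0975]
tcp_rot: [3.142, 0.0, 2.589]
force: [0.4, -1.7, -1.9]
opening: 0.135
finger_force: 29.2
[0.54809297 0.22122473 0.09750022] [3.14156358e+00 1.95958500e-04 2.58930993e+00] [ 0.38847315 -1.66636042 -1.91671779] [-0.24633322 -0.31467387  0.05049159]
```

View pics/p3.png

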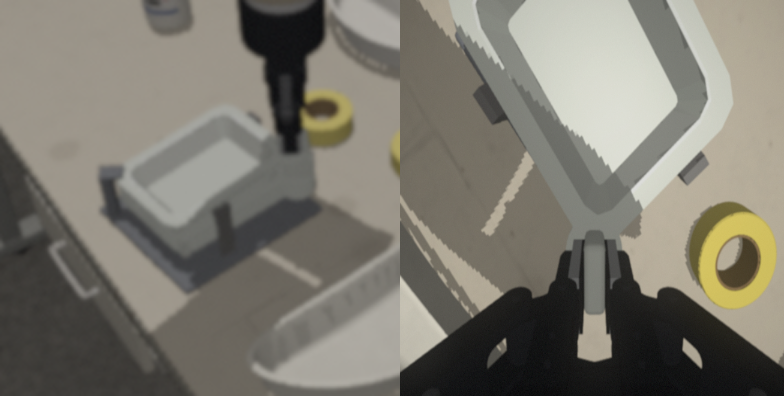

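The picture shows the rib corner raised, the far corner still under the keeper at (110,175), and the stack in place. The tray is pivoting in the pads, so I'm carrying on along the arc.

```bash
python3 -m jog '[[[0.05,0,-0.17,0,5],[0.05,0,-0.17,0,5]]]'
python3 -m jog '[[[0.065,0,-0.16,0,5],[0.065,0,-0.17,0,5],[0,0,0,0,5]]]'
cat >> look.py <<'E'
def plane(q):
    for _ in range(5):
        c=np.median(q,0);n=np.linalg.svd(q-q.mean(0),full_matrices=False)[2][2];d=(q-q.mean(0))@n;q=q[abs(d)<max(.0015,1.5*d.std())]
    n=np.linalg.svd(q-q.mean(0),full_matrices=False)[2][2];return n*np.sign(n[2]),q.mean(0),len(q)
def tray(P,f,b=(.35,.6,.15,.4),zr=(.03,.14)):
    # pan floor: largest planar bright white patch near image centre
    im=f["image"].astype(int);sat=im.max(-1)-im.min(-1)
    s=state();R0=R.from_euler('xyz',s["tcp_rot"]).as_matrix();c=np.array(s["tcp_pos"])+R0[:,0]*.09
    z=P[...,2];m=(np.hypot(P[...,0]-c[0],P[...,1]-c[1])<.035)&(z>zr[0])&(z<zr[1])
    n,c,k=plane(P[m]);rel=R0.T@n;print("tray normal",n.round(3),"tilt",np.degrees(np.arccos(n[2])).round(2),"in tool x,y deg",np.degrees(rel[:2]).round(2),"floor at",c.round(4),k)
E
python3 - <<'E'
from look import *
s,f,P=wrist("w4");print(s["tcp_pos"],s["force"]);tray(P,f)
x,y,z=P[...,0],P[...,1],P[...,2];m=(z>.004)&(z<.012)&(x>.36)&(x<.6)&(y>.15)&(y<.37)
k,l,st,c=cv2.connectedComponentsWithStats(m.astype('uint8'))
for i in np.argsort(-st[1:,4])[:3]+1: print("base",st[i,4],cv2.minAreaRect((P[l==i][:,:2]*1000).astype(np.float32)))
E
```

```text
time: 4.05
tcp_pos: [0.5454, 0.2228, 0.1074]
tcp_rot: [-3.141, -0.0, 2.589]
force: [0.1, -0.1, -2.4]
opening: 0.135
finger_force: 29.1
time: 4.3
tcp_pos: [0.5424, 0.2252, 0.1184]
tcp_rot: [3.141, 0.001, 2.589]
force: [-0.2, -0.2, -0.9]
opening: 0.131
finger_force: 29.1
[0.54239295 0.22517531 0.11840006] [-0.21129023 -0.2015608  -0.89151494]
tray normal [-0.205  0.124  0.971] tilt 13.85 in tool x,y deg [13.68 -0.09] floor at [0.4675 0.2694 0.053 ] 18796
base 182 ((419.2507019042969, 182.87347412109375), (36.09645080566406, 2.8888132572174072), 4.9825897216796875)
base 1 ((438.63671875, 184.46136474609375), (0.0, 0.0), 0.0)
```

Tilt is 13.9°, within 12–16. Next I draw it out about 18 mm along the diagonal.

```bash
python3 -m jog '[[[-0.15,0,-0.005,0,5],[-0.15,0,-0.005,0,5],[-0.15,0,-0.005,0,5],[-0.15,0,-0.005,0,5],[0,0,0,0,5]]]'
python3 - <<'E'
from look import *
s,f,P=wrist("w5");print(s["tcp_pos"],s["force"],s["moment"]);tray(P,f)
cv2.imwrite("pics/w5s.png",cv2.resize(f["image"][:400,:,::-1],None,fx=.7,fy=.7))
E
```

```text
time: 4.77
tcp_pos: [0.5585, 0.2147, 0.1177]
tcp_rot: [3.141, 0.0, 2.588]
force: [0.7, -0.7, -0.2]
opening: 0.136
finger_force: 29.3
[0.55846616 0.21473761 0.11769694] [ 0.6735585  -0.72520466 -0.17288793] [ 0.01572399 -0.03405868 -0.0321827 ]
tray normal [-0.2    0.122  0.972] tilt 13.58 in tool x,y deg [13.46 -0.06] floor at [0.4833 0.2592 0.0527] 18710
```

View pics/w5s.png

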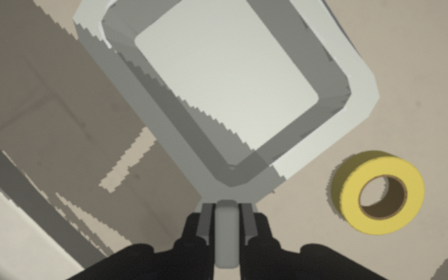

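The tray was drawn 19 mm towards the rib with no resistance and tilt held. Lifting, gently at first.

```bash
python3 -m jog '[[[0,0,-0.2,0,5],[0,0,-0.2,0,5],[0,0,-0.2,0,5]]]'
python3 -m jog '[[[0,0,-0.7,0,5],[0,0,-0.7,0,5],[0,0,-0.7,0,5],[0,0,-0.7,0,5],[0,0,0,0,5]]]'
python3 - <<'E'
from look import *
s,f,P=wrist("w6");print(s["tcp_pos"],s["force"],s["moment"]);tray(P,f,zr=(.08,.25))
from h import cloud
g=snapshot("top");Q=cloud(g);x,y,z=Q[...,0],Q[...,1],Q[...,2]
f2=snapshot("scene")
a=cv2.resize(f2["image"][60:300,130:430,::-1],(400,320));b=cv2.resize(g["image"][170:350,100:325,::-1],(400,320));cv2.imwrite("pics/p6.png",np.hstack([a,b]))
E
```

```text
time: 5.07
tcp_pos: [0.5576, 0.2155, 0.1366]
tcp_rot: [3.141, 0.0, 2.589]
force: [0.4, 0.3, -0.7]
opening: 0.134
finger_force: 29.3
time: 5.48
tcp_pos: [0.5591, 0.216, 0.2248]
tcp_rot: [3.136, 0.005, 2.589]
force: [0.5, 0.1, 0.6]
opening: 0.13
finger_force: 29.3
[0.55912111 0.2159863  0.22483867] [0.53466743 0.11145587 0.62984405] [ 0.00553198 -0.08678116  0.02523156]
tray normal [-0.207  0.12   0.971] tilt 13.85 in tool x,y deg [13.54 -0.17] floor at [0.4838 0.2601 0.1594] 18820
```

View pics/p6.png

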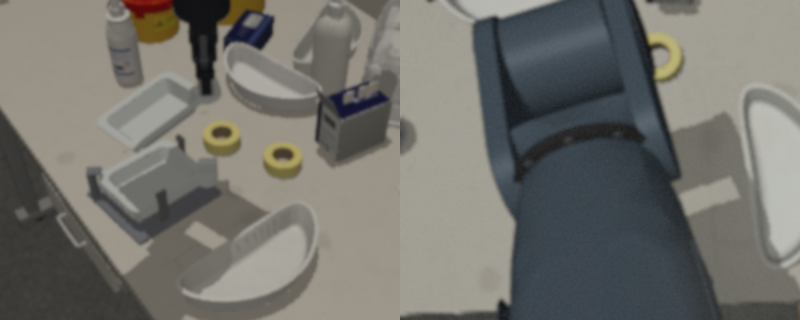

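The scene crop shows the tray free at (150,105) and the stack still standing in place at (155,190). The tray hangs 13.5° rib-up in the pads. The jog can't tilt the tool, so I'll level the tray by pressing its flat pan lightly on bare desk left of the stack.

```bash
python3 -m jog '[[[0.4,0.81,0,0,5],[0.4,0.81,0,0,5],[0.4,0.81,0,0,5],[0.4,0.81,0,0,5],[0.4,0.81,0,0,5]]]'
python3 -m jog '[[[0.4,0.81,0,0,5],[0.4,0.81,0,0,5],[0,0,0.5,0,5],[0,0,0.8,0,5],[0,0,0.5,0,5]]]'
python3 - <<'E'
from look import *
s,f,P=wrist("w7");print(s["tcp_pos"],s["force"]);tray(P,f,zr=(.05,.25))
cv2.imwrite("pics/w7s.png",cv2.resize(f["image"][:,:,::-1],None,fx=.6,fy=.6))
E
```

```text
time: 6.05
tcp_pos: [0.5698, 0.3514, 0.2184]
tcp_rot: [-3.14, -0.001, 2.589]
force: [0.4, -0.8, 0.8]
opening: 0.13
finger_force: 29.3
time: 6.47
tcp_pos: [0.5742, 0.4042, 0.1623]
tcp_rot: [-3.138, -0.002, 2.59]
force: [-1.2, -0.2, -1.6]
opening: 0.132
finger_force: 29.3
[0.57416245 0.40419576 0.16227388] [-1.21143495 -0.18921497 -1.55218989]
tray normal [-0.198  0.124  0.972] tilt 13.5 in tool x,y deg [13.58 -0.28] floor at [0.4984 0.4478 0.0974] 19000
```

View pics/w7s.png

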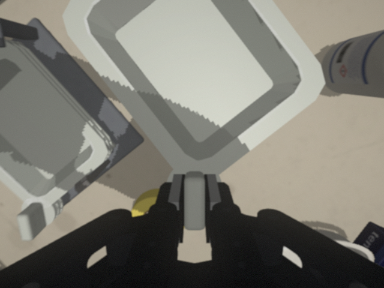

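The view shows the tray over bare desk between the stack (left, 80,120) and the bottle (360,65). I'll check clearances with the first top depth image.

Run:
```python
import pickle,numpy as np,cv2
from h import cloud
f=pickle.load(open("d0.pkl","rb"));
for n in f:
    P=cloud(f[n]).reshape(-1,3);P=P[f[n]["range_z"].ravel()>0]
    m=(P[:,2]>.02)&(P[:,2]<.3)&(P[:,0]>.36)&(P[:,0]<.7)&(P[:,1]>.36)&(P[:,1]<.62);q=P[m]
    if len(q):
        a=np.radians(6.3);l=(q[:,:2]-[.498,.448])@np.array([[np.cos(a),-np.sin(a)],[np.sin(a),np.cos(a)]])
        e=np.maximum(abs(l)-[.072,.057],0);d=np.hypot(*e.T);print(n,len(q),q.min(0),q.max(0),"min gap to tray",d.min(),q[d.argmin()])
    e=P[(abs(P[:,2])<.006)&(abs(P[:,1]-.47)<.05)];print("desk edge x",e[:,0].min())
```

```text
scene 1163 [0.56390364 0.54987939 0.02050077] [0.62035153 0.6000152  0.18420551] min gap to tray 0.04345780227680187 [0.57865813 0.55321406 0.06834558]
desk edge x 0.34661391503350225
top 1040 [0.56667239 0.55259247 0.02022099] [0.62037681 0.60420731 0.18969194] min gap to tray 0.047329331453728044 [0.58617948 0.55399416 0.0392    ]
desk edge x 0.3493655208818164
```

```bash
python3 -m jog '[[[0,0,0.8,0,5],[0,0,0.8,0,5],[0,0,0.6,0,5],[0,0,0,0,5],[0,0,0,0,5]]]'
python3 -m jog '[[[-0.05,0,0.15,0,5],[-0.07,0,0.15,0,5],[-0.08,0,0.15,0,5],[-0.08,0,0.15,0,5],[-0.07,0,0.15,0,5]]]'
```

```text
time: 6.93
tcp_pos: [0.575, 0.4039, 0.0992]
tcp_rot: [-3.14, -0.001, 2.589]
force: [0.5, -0.2, -0.1]
opening: 0.129
finger_force: 29.3
time: 7.35
tcp_pos: [0.5847, 0.3986, 0.0772]
tcp_rot: [3.141, 0.0, 2.589]
force: [-0.0, 0.3, 2.2]
opening: 0.135
finger_force: 29.6
```

```bash
python3 -m jog '[[[-0.08,0,0.15,0,5],[-0.07,0,0.15,0,5],[-0.07,0,0.15,0,5],[-0.06,0,0.15,0,5],[-0.06,0,0.15,0,5]]]'
python3 -m jog '[[[-0.04,0,0.12,0,5],[-0.04,0,0.12,0,5],[-0.03,0,0.08,0,5],[0,0,0,0,5]]]'
python3 - <<'E'
from look import *
s,f,P=wrist("w8");print(s["tcp_pos"],s["force"],s["moment"]);tray(P,f,zr=(-.02,.25))
E
```

```text
time: 7.77
tcp_pos: [0.5933, 0.3933, 0.0545]
tcp_rot: [3.141, 0.0, 2.589]
force: [1.2, -0.2, 2.6]
opening: 0.13
finger_force: 29.6
time: 8.1
tcp_pos: [0.5958, 0.3916, 0.0447]
tcp_rot: [-3.141, -0.0, 2.589]
force: [1.5, -0.1, 1.1]
opening: 0.132
finger_force: 29.5
[0.59575227 0.39155973 0.04472639] [ 1.4567992  -0.07806374  1.13013568] [ 0.00516291  0.04040425 -0.03273291]
tray normal [-0.842  0.525  0.123] tilt 82.92 in tool x,y deg [56.86  0.26] floor at [0.5216 0.4372 0.0208] 11196
```

```bash
python3 -m jog '[[[0,0,0.02,0,5],[0,0,0,0,5]]]'
python3 - <<'E'
from look import *
s,f,P=wrist("w9");print(s["tcp_pos"],s["force"],s["moment"]);
R0=R.from_euler('xyz',s["tcp_rot"]).as_matrix();c=np.array(s["tcp_pos"])+R0[:,0]*.09
for lo,hi in((-.01,.015),(.017,.035)):
    z=P[...,2];m=(np.hypot(P[...,0]-c[0],P[...,1]-c[1])<.06)&(z>lo)&(z<hi)
    n,cc,k=plane(P[m]);print(k,cc,np.degrees((R0.T@n)[:2]))
E
```

```text
time: 8.32
tcp_pos: [0.5957, 0.3917, 0.0446]
tcp_rot: [-3.142, -0.0, 2.589]
force: [0.9, 0.2, 1.5]
opening: 0.134
finger_force: 29.6
[0.59571469 0.3916715  0.04462406] [0.93223308 0.17670421 1.51669931] [0.02730987 0.07328803 0.05552573]
39273 [0.52887875 0.43549471 0.00231453] [ 0.07729307 -0.01397228]
8209 [0.52709674 0.40769277 0.02412905] [-0.02330416  0.31680805]
```

The tray now sits level to 0.1°. I'll lift it and measure the dish's middle.

```bash
python3 -m jog '[[[0,0,-0.3,0,5],[0,0,-0.6,0,5],[0,0,-0.8,0,5],[0,0,-0.8,0,5],[0,0,-0.8,0,5]]]'
python3 -m jog '[[[0,0,-0.8,0,5],[0,0,-0.6,0,5],[0,0,-0.4,0,5],[0,0,-0.2,0,5],[0,0,0,0,5]]]'
python3 - <<'E'
from look import *
s,f,P=wrist("w10");print(s["tcp_pos"],s["force"],s["moment"]);tray(P,f,zr=(.08,.25))
d=pickle.load(open("d0.pkl","rb"))
for n in d:
    g=d[n];Q=cloud(g);x,y,z=Q[...,0],Q[...,1],Q[...,2]
    for lo in(.03,.042):
        m=(g["range_z"]>0)&(z>lo)&(z<.056)&(x>.3)&(x<.72)&(y>-.08)&(y<.12)
        k,l,st,c=cv2.connectedComponentsWithStats(m.astype('uint8'));i=np.argmax(st[1:,4])+1
        r=cv2.minAreaRect((Q[l==i][:,:2]*1000).astype(np.float32));print(n,lo,c[i].round(),r)
R0=R.from_euler('xyz',s["tcp_rot"]).as_matrix();print("tray centre",np.array(s["tcp_pos"])+R0[:,0]*.0912)
E
```

```text
time: 8.78
tcp_pos: [0.5955, 0.3916, 0.1452]
tcp_rot: [-3.141, -0.0, 2.589]
force: [-0.1, 0.5, -0.7]
opening: 0.136
finger_force: 29.3
time: 9.2
tcp_pos: [0.596, 0.3918, 0.2048]
tcp_rot: [3.14, 0.001, 2.589]
force: [-0.4, 0.5, -0.0]
opening: 0.131
finger_force: 29.3
[0.59599423 0.39181505 0.20476599] [-0.41303073  0.47911137 -0.02336095] [ 0.01085876 -0.03260224 -0.00072771]
tray normal [-0.006  0.002  1.   ] tilt 0.39 in tool x,y deg [ 0.39 -0.09] floor at [0.5224 0.4367 0.162 ] 23420
scene 0.03 [318. 249.] ((521.1477661132812, 22.65606689453125), (252.8466339111328, 117.6717529296875), 6.036810874938965)
scene 0.042 [321. 250.] ((521.1477661132812, 22.65606689453125), (252.8466339111328, 117.6717529296875), 6.036810874938965)
top 0.03 [316. 265.] ((521.5323486328125, 22.81024932861328), (251.4690704345703, 116.57489776611328), 6.0543622970581055)
top 0.042 [316. 267.] ((521.5323486328125, 22.81024932861328), (251.4690704345703, 116.57489776611328), 6.0543622970581055)
tray centre [0.51835192 0.43965966 0.2046961 ]
```

The tray is level at 0.4° and the dish's middle is (0.521, 0.023). I need to move -7.38 in tool x, -11.78 in tool y and +0.36 in z.

```bash
python3 -m jog '[[[-0.23,-0.36,0,0,5],[-0.4,-0.63,0,0,5],[-0.567,-0.906,0,0,5],[-0.567,-0.906,0,0,5],[-0.567,-0.906,0,0,5]]]'
python3 -m jog '[[[-0.567,-0.906,0,0,5],[-0.567,-0.906,0,0,5],[-0.567,-0.906,0,0,5],[-0.567,-0.906,0,0,5],[-0.567,-0.906,0,0,5]]]'
python3 -m jog '[[[-0.567,-0.906,0.06,0,5],[-0.567,-0.906,0.1,0,5],[-0.567,-0.906,0.1,0,5],[-0.34,-0.55,0.05,0,5],[-0.17,-0.27,0.05,0,5]]]'
python3 -m jog '[[[0,0,0,0,5],[0,0,0,0,5],[0,0,0,0,5],[0,0,0,0,5]]]'
python3 - <<'E'
from look import *
s,f,P=wrist("w11");print(s["tcp_pos"],s["tcp_rot"],s["force"],s["moment"]);tray(P,f,zr=(.1,.25))
R0=R.from_euler('xyz',s["tcp_rot"]).as_matrix();print("tray centre",np.array(s["tcp_pos"])+R0[:,0]*.0912)
g=snapshot("top");h=snapshot("scene");cv2.imwrite("pics/p11.png",np.hstack([cv2.resize(x["image"][:,:,::-1],(400,300)) for x in(g,h)]))
c=cloud(g);x,y,z=c[...,0],c[...,1],c[...,2];m=(g["range_z"]>0)&(z>.004)&(z<.014)&(x>.36)&(x<.58)&(y>.16)&(y<.36)
d0=pickle.load(open("d0.pkl","rb"))["top"];c0=cloud(d0);v=(abs(c0[...,2]-z)<.003)
for nm,zz in(("before",c0),("after",c)):
    q=zz[(zz[...,2]>.004)&(zz[...,2]<.012)&(zz[...,0]>.36)&(zz[...,0]<.58)&(zz[...,1]>.32)&(zz[...,1]<.36)];print(nm,len(q),q.mean(0),q.max(0),q.min(0))
E
```

```text
time: 9.67
tcp_pos: [0.596, 0.258, 0.202]
tcp_rot: [-3.14, -0.001, 2.589]
force: [0.2, -0.9, 0.6]
opening: 0.138
finger_force: 29.3
time: 10.08
tcp_pos: [0.5969, 0.0976, 0.2023]
tcp_rot: [-3.14, -0.002, 2.589]
force: [0.5, 0.6, -0.8]
opening: 0.13
finger_force: 29.3
time: 10.5
tcp_pos: [0.5977, -0.0282, 0.1914]
tcp_rot: [-3.14, -0.002, 2.587]
force: [0.5, -0.2, -1.0]
opening: 0.135
finger_force: 29.3
time: 10.83
tcp_pos: [0.5988, -0.024, 0.1928]
tcp_rot: [3.141, -0.0, 2.591]
force: [-0.1, -0.1, -0.6]
opening: 0.136
finger_force: 29.3
[ 0.59877778 -0.02399164  0.19275001] [ 3.14147796e+00 -1.55237570e-04  2.59060175e+00] [-0.09122423 -0.06681125 -0.59928796] [-0.06279874 -0.02071144  0.00149536]
tray normal [-0.005  0.002  1.   ] tilt 0.34 in tool x,y deg [ 0.34 -0.04] floor at [0.5254 0.021  0.1501] 23526
tray centre [0.52107481 0.02375445 0.19276417]
before 211 [0.47595963 0.33923243 0.00719601] [0.57696444 0.3598769  0.01195487] [0.36011483 0.32023656 0.00401035]
after 249 [0.47773352 0.33745515 0.00764709] [0.57865154 0.35915583 0.01197036] [0.36063699 0.32023739 0.00400717]
```

View pics/p11.png

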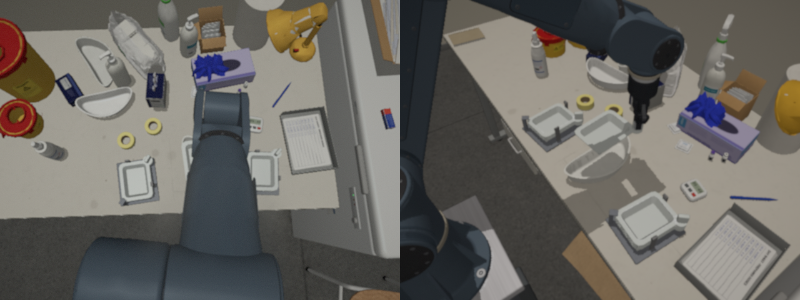

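The picture shows the tray held over the dish (scene panel 605,130), the left stack standing where it was (top panel 137,182), and the rest undisturbed. The underside is at about 0.149 m and the tray is 0.3° off level. Handing in.

```bash
python3 -c "
from bench import close_job
print(close_job())"
```

```text
the job is handed in; nothing more can be done
None
```

I peeled the left stack's top tray out from under its keeper and handed in while holding it level (0.3° off) over the kidney dish's middle, underside about 14.9 cm up; on the way I pressed it lightly on bare desk to level it in the fingers.

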